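# Switch on the lamp and hold the spectrometer shutter half open

### The job

Switch the lamp isolator (the toggle with the T-shaped handle) fully on while the shutter is still shut, then take the shutter on the black sample compartment by its upright tab, slide it against its spring to half travel, so that its leading edge lies level with the black lines across the middle of the port, and finish while still holding it there steadily with the gripper. Never run the shutter wide open, leave the pump isolator (ball handle) off, and do not disturb the other things on the bench.

Things in the scene. Friction and masses are not known exactly. Their poses are not given: they have to be found in the camera images.
- shutter_unit: Black sample compartment fixed to the bench: beige foot 180 x 260 x 12 mm (own x, y, z), black body 160 x 240 mm, top face 80 mm above the bench. Origin: centre of its underside, z up. Two rails along own y (46 mm either side, tops 92 mm up) guide the shutter. A low spring block (30 mm wide, top 98 mm up) stands on top at own y +92 to +118 mm.
- port (a point): Centre of the round black light port, 60 mm across with a brass rim, in the compartment's top face, 55 mm towards own -y of the unit. Level with it each aluminium rail bears one thin black line across.
- shutter (a joint): Travel of the aluminium shutter plate (80 wide, 90 long, top 87 mm above bench) along the unit's own +y, m: 0 = shut (covers the port), 0.07 = wide open. At half travel, 0.035, its leading (-y) edge is level with the black lines and crosses the port's middle. A spring pushes it shut: 4 N at 0, 9 N at half, 14 N wide open; let go, it shuts.
- shutter_tab (a point): Upright grey grip tab on the shutter plate, moving with it: 12 mm thick along the slide (own y), 28 mm wide (own x), 45 mm tall. This point: centre of its foot, on the plate's top face (87 mm above the bench); its top is 132 mm above the bench. Axes as the unit's. Free space on both sides along the slide.
- lamp_isolator: Lamp isolator: beige block 84 x 60 x 36 mm (own x, y, z) fixed to the bench, with two dark cheeks carrying the lever; the one whose lever has a T-shaped handle. Origin: centre of its underside, z up. The lever's hinge lies along own y, 45 mm above the bench over the origin.
- lamp_lever (a joint): Over-centre toggle of the lamp isolator, rad: 0 = off (lever leans 0.6 rad from upright to the block's own -x, roughly to the robot), 1.2 = on (leans 0.6 rad to own +x). Upright is 0.6; past it the top-heavy lever drops by itself to the nearer stop and stays. About 1 N at the tip moves it.
- lamp_tip (a point): Centre of the T-handle's black cross bar (14 mm thick, 46 mm long along the block's own y), 70 mm from the hinge; about 103 mm above the bench at either end of its swing. The stem below it is a 10 mm round bar.
- pump_isolator: Pump isolator: the same beige block and lever, but the lever ends in a black ball 22 mm across. It stays off. Origin: centre of its underside.
- pump_lever (a joint): Over-centre toggle of the pump isolator, rad: 0 = off (lever leans 0.6 rad from upright to the block's own -x, roughly to the robot), 1.2 = on (leans 0.6 rad to own +x). Upright is 0.6; past it the top-heavy lever drops by itself to the nearer stop and stays. About 1 N at the tip moves it. To be left at 0.
- pump_tip (a point): Centre of the pump lever's ball, 70 mm from its hinge.
- reagent_jar: Bystander, leave where it is: amber jar, 44 mm across, 60 mm tall, origin under its centre.
- vial: Bystander, leave where it is: small glass vial, 24 mm across, 50 mm tall, origin under its centre.
- lens_ring: Bystander, leave where it is: dark steel lens ring lying flat, 36 mm across, 10 mm tall, origin under its centre.
- screwdriver: Bystander, leave where it is: screwdriver lying flat, black handle.
- wash_bottle: Bystander, leave where it is: white bottle, 60 mm across, 150 mm tall, origin under its centre.
- beaker: Bystander, leave where it is: glass beaker, 70 mm across, 85 mm tall, origin under its centre.
- sample_tin: Bystander, leave where it is: aluminium tin, 70 mm across, 50 mm tall, origin under its centre.
Mind the look-alikes: they are no part of the job. What is shaped like the pump_isolator but purple is not meant.

How it is judged:
On the way, in this order (a step that is already met when the one before it is completed fails the run):
1. the lamp isolator is switched on while the shutter is still shut (value of joint lamp_lever above 1.05 rad and value of joint shutter below 0.008 m), for 0.2 s.
2. the shutter is held at half travel by its tab (value of joint shutter between 0.03 and 0.04 m and contact force between the fingers and shutter_c1 above 4 N), for 0.3 s.
At the end, for the whole second after the job is handed in: The lamp lever is on (above 1.05 of 1.2 rad), the pump lever off (below 0.15 rad), and the gripper's fingers hold the shutter by its tab (more than 4 N) at 30 to 40 mm of its 70 mm travel, moving slower than 10 mm/s (all of step 2 and value of joint lamp_lever above 1.05 rad and value of joint pump_lever below 0.15 rad and velocity of joint shutter between -0.01 and 0.01 m/s); the arm keeps its last pose, push and grip.
It fails at once if the shutter is run wide open (beyond 64 mm) (value of joint shutter above 0.064 m).
It fails at once if the pump isolator is thrown (value of joint pump_lever above 0.6 rad).
It fails at once if a bystander is shifted by more than 30 mm (distance of any of reagent_jar, vial, lens_ring, screwdriver, wash_bottle, beaker, sample_tin from where it was at the start of the episode above 0.03 m).
It fails at once if a standing bystander is tipped over (angle between any of reagent_jar, vial, lens_ring, wash_bottle, beaker, sample_tin's own z axis and vertical above 0.6 rad).
It also fails if it takes over 43 s, if anything falls off the work surface, if the arm or the gripper's body presses on something with over 40 N, if the wrist force passes 120 N, or if a joint passes its speed limit or range.

### The arm

A 6-joint arm with a two-finger parallel gripper is mounted at the origin on the work surface. World frame = base frame: x ahead of the robot, y to its left, z up, the work surface at z = 0. Lengths are in m, angles in rad, forces in N, time in s.
With the tool pointing down it reaches from about 0.35 to 0.725 m from the base axis. Payload 6 kg.
Tool frame: the origin (TCP) lies at the very end of the fingers, on their centre line; the grasp point (between the pads) lies env.grip_depth behind it (env.grip_depth is the distance from the TCP to the grasp point, in m); z points along the fingers, x is the direction in which the jaws open and shut, and the axes are right-handed (so a half turn about z gives the same grasp; the last joint's range is limited). The gripper opens to 85 mm and grips with 20 to 120 N. Pads are 22 mm wide; open, the fingers measure 114 mm over their backs; the gripper's body (76 mm by 85 mm) begins 54 mm behind the grasp point. The pads swing forward as they close: fully open they stand 13 mm farther back than shut.
Start: joints at [-0.989, 0.04, 0.085, 0, -1.615, -0.334], TCP at [0.147, -0.582, 0.231] pointing down, gripper open.
Joint ranges: [-2.56, 2.56], [-1.29, 2.01], [-1.08, 1.49], [-3.29, 1.98], [-2.81, -0.18], [-2.99, 2.99]. Speed limits (rad/s): [2.57, 2.57, 3.01, 3.14, 3.14, 3.14].

### API

Orientations are given as a unit quaternion [w, x, y, z].
In Python, from rig import env, telemetry, vision gives the robot as it stands. Calls block until the motion is done:
- env.reach(position, orientation): joint-space move of the TCP to a pose.
- env.servo_line(position, max_speed=0.15, frame=None): straight line of the TCP; frame=None keeps the orientation; max_speed is the mean speed in m/s.
- env.movej(angles): joint-space move.
- env.move_gripper(opening, squeeze=None): finger opening in m; squeeze is the grip in N (None keeps the last); returns when the fingers have stopped.
- env.pause(seconds).
- env.ik(position, orientation): joint angles nearest the present ones, or None.
- telemetry.sense(): the state.
- vision.capture(name): name is "side" or "top"; returns (picture, depth): 384x512x3 uint8, red, green, blue; 384x512 float32, m along the optical axis (not along the pixel's ray), 0 where there is no reading.
- vision.get_calibration(name): a dict with "fx", "fy", "cx", "cy" (pixels), "T" (4x4, takes a point from camera to world coordinates). Camera axes: x right, y down, z forward; pixel columns grow to the right and rows downward; lengths in m; the calibration is good to about 2 mm. A picture is of the moment at which its call begins. get_calibration takes no time and is no camera call.
A pose or a line that the arm cannot do raises env.IKError and nothing moves.
- env.hand_in(): hands the job in, once; it reports no verdict.
The state is a dict: "clock": time; "joint_pos": joint angles; "qd": joint speeds; "joint_torque": joint torques, N m; "position": TCP position; "tcp_rot": TCP orientation; "force": force on the tool from outside, world axes, zero at the start; "torque": the same for the moment, N m; "opening": finger opening in m.
Only numpy, scipy, OpenCV 4.12 (cv2) and the standard library are available. Lean on these libraries where they do the work, as an engineer would, in place of code of your own. Each camera call takes 0.05 s, during which the arm holds its last target.

## Working session

There is one attempt and no reset: what is moved stays moved. The work goes in short steps, each a Python script; the robot and the scene stay as the last script left them, time stands still between calls to the robot, and variables do not carry over. Pictures are saved under pics/ and viewed, and the job is handed in when it is done.

```bash
mkdir -p pics; ls; python3 - <<'E'
from rig import env, telemetry, vision
import cv2,numpy as np
s=telemetry.sense();print(s, env.grip_depth)
for n in("top","side"):
    p,d=vision.capture(n); cv2.imwrite(f"pics/{n}0.png",cv2.cvtColor(p,cv2.COLOR_RGB2BGR)); np.savez(f"{n}0.npz",p=p,d=d)
    print(n,vision.get_calibration(n))
E
```

```text
pics
{'clock': 0.0, 'joint_pos': array([-9.89294968e-01,  4.08402036e-02,  8.37933951e-02, -5.13877760e-04,
       -1.61549586e+00, -3.33690119e-01]), 'qd': array([ 0.00128737,  0.00089082,  0.00133941, -0.00033547,  0.00040344,
       -0.00143924]), 'joint_torque': array([ 1.56293812e-03, -3.68217623e+01,  3.47407508e+01,  6.93215132e+00,
       -5.44297523e-03, -1.30236805e-05]), 'position': array([ 0.14717697, -0.58132325,  0.23024334]), 'tcp_rot': array([-7.44029548e-04,  6.14286129e-01,  7.89082837e-01,  5.24152303e-04]), 'force': array([0.3892195 , 0.472778  , 0.17037363]), 'torque': array([-0.00498839,  0.05673784, -0.03736075]), 'opening': 0.08534993700414396} 0.0187
top {'fx': 480.20637773730397, 'fy': 480.20637773730397, 'cx': 252.21138958211017, 'cy': 191.36776494010084, 'T': array([[ 0.02176747, -0.99322554,  0.11414553,  0.35474908],
       [-0.99971186, -0.02277948, -0.00756902,  0.08186635],
       [ 0.01011792, -0.11394788, -0.99343521,  1.81811227],
       [ 0.        ,  0.        ,  0.        ,  1.        ]])}
side {'fx': 471.16420624209127, 'fy': 471.16420624209127, 'cx': 259.0461133379997, 'cy': 196.5242743858362, 'T': array([[ 0.98524289, -0.12175196,  0.12030339,  0.35568248],
       [-0.1701578 , -0.62069065,  0.76536882, -1.05543348],
       [-0.01851396, -0.77454475, -0.6322481 ,  0.98612057],
       [ 0.        ,  0.        ,  0.        ,  1.        ]])}
```

View pics/top0.png

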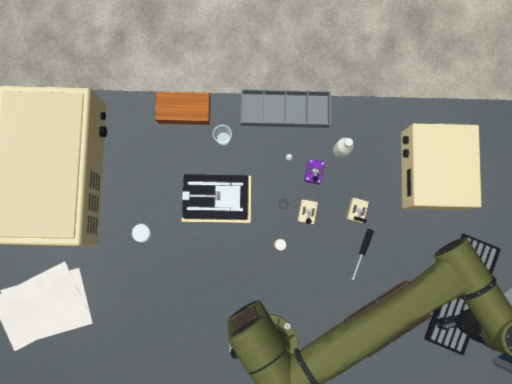

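View pics/side0.png

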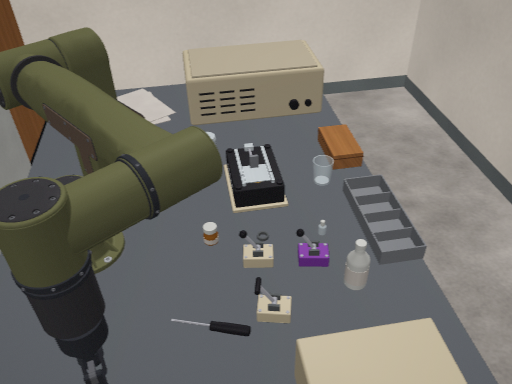

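The top picture shows the shutter unit at about (216,198). The lamp isolator with the T handle is at (358,210), the pump isolator at (308,212) and the purple decoy at (315,171). I'll enlarge the crops.

```bash
python3 - <<'E'
import cv2,numpy as np
t=cv2.imread("pics/top0.png");s=cv2.imread("pics/side0.png")
cv2.imwrite("pics/t_sh.png",cv2.resize(t[165:235,170:265],None,fx=8,fy=8,interpolation=cv2.INTER_CUBIC))
a=cv2.resize(t[185:235,290:380],None,fx=8,fy=8,interpolation=cv2.INTER_CUBIC)
cv2.imwrite("pics/t_iso.png",a)
cv2.imwrite("pics/s_sh.png",cv2.resize(s[135:215,215:295],None,fx=7,fy=7,interpolation=cv2.INTER_CUBIC))
cv2.imwrite("pics/s_iso.png",cv2.resize(s[225:330,230:340],None,fx=5,fy=5,interpolation=cv2.INTER_CUBIC))
E
```

```text
(no output)
```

View pics/t_sh.png

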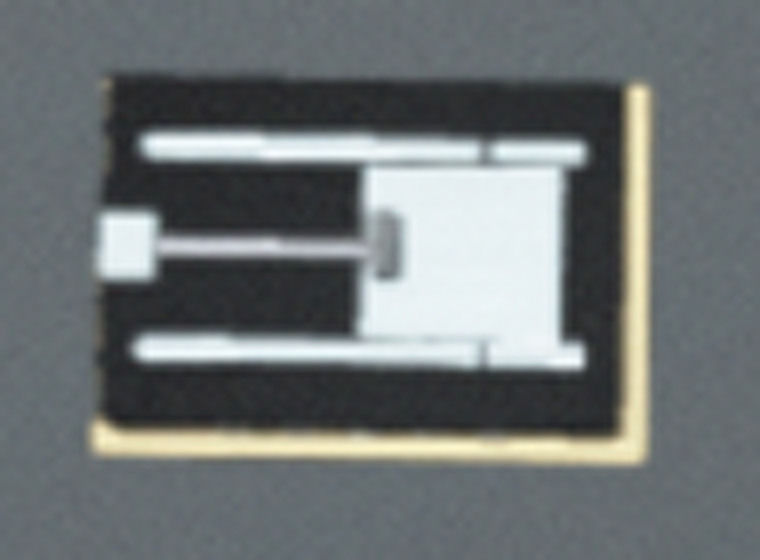

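View pics/t_iso.png

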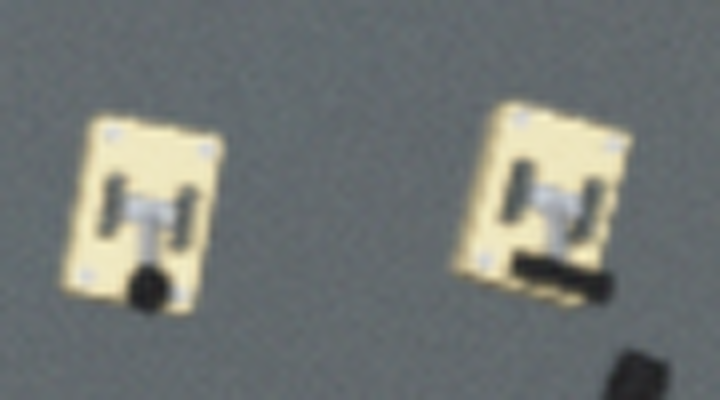

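View pics/s_sh.png

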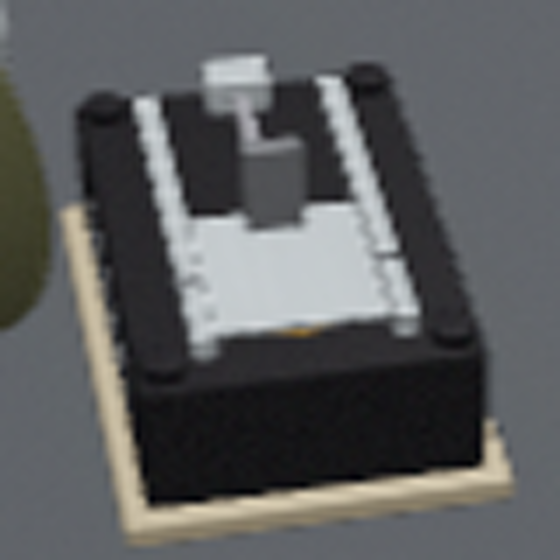

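View pics/s_iso.png

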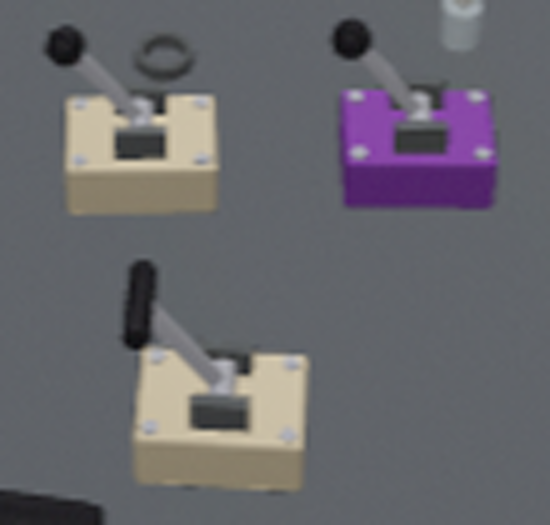

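```bash
cat > h.py <<'E'
import cv2,numpy as np
from rig import env,telemetry,vision
def ray(n,u,v,z):
    c=vision.get_calibration(n);T=np.array(c["T"])
    d=T[:3,:3]@np.array([(u-c["cx"])/c["fx"],(v-c["cy"])/c["fy"],1.]);o=T[:3,3]
    return o+d*(z-o[2])/d[2]
def proj(n,p):
    c=vision.get_calibration(n);T=np.array(c["T"]);q=T[:3,:3].T@(np.array(p)-T[:3,3])
    return np.array([c["fx"]*q[0]/q[2]+c["cx"],c["fy"]*q[1]/q[2]+c["cy"]])
def blob(img,m,win,mn=3):
    x0,y0,x1,y1=win
    M=np.zeros(m.shape,np.uint8);M[y0:y1,x0:x1]=m[y0:y1,x0:x1]
    n,l,st,ce=cv2.connectedComponentsWithStats(M)
    return [(st[i,4],ce[i],cv2.minAreaRect(np.argwhere(l==i)[:,::-1].astype(np.float32))) for i in range(1,n) if st[i,4]>=mn]
E
python3 - <<'E'
from h import *
for n,wins in (("top",{"lampbar":(350,212,370,226),"pump":(303,216,314,226)}),("side",{"lampbar":(250,274,264,298),"pump":(236,228,248,240)})):
    p=np.load(n+"0.npz")["p"];g=p.max(2);dark=(g<60).astype(np.uint8)
    for k,w in wins.items():
        for a,c,r in blob(p,dark,w): print(n,k,a,c.round(2),[np.round(x,2) for x in r], ray(n,*c,.1028).round(4))
p=np.load("top0.npz")["p"]
hsv=cv2.cvtColor(p,cv2.COLOR_RGB2HSV)
beige=((hsv[...,1]>40)&(hsv[...,0]>10)&(hsv[...,0]<32)&(hsv[...,2]>150)).astype(np.uint8)
for nm,w in(("lampblk",(340,190,375,230)),("pumpblk",(293,190,325,230)),("foot",(175,165,260,235))):
    for a,c,r in blob(p,beige,w,20): print(nm,a,c.round(2),[np.round(x,2) for x in r],ray("top",*r[0],.036).round(4))
f=lambda X,Y,ox,oy:((X+.5)/8-.5+ox,(Y+.5)/8-.5+oy)
for nm,X,Y,z in(("lineU",486,152,.092),("lineL",483,353,.092),("plate-y,U",566,170,.087),("plate-y,L",561,342,.087),("plate+y U",363,166,.087),("plate+y L",359,336,.087),
  ("tabtop",390,244,.132),("body UL",108,78,.08),("body UR",627,84,.08),("body LR",620,438,.08),("body LL",103,427,.08)):
    print(nm,ray("top",*f(X,Y,170,165),z).round(4))
d=np.load("top0.npz")["d"];print("tab depth",d[192:199,216:221].round(3))
E
```

```text
top lampbar 26 [360.62 219.31] [array([359.88, 219.58]), array([10.59,  3.14]), np.float64(11.31)] [ 0.4601 -0.3214  0.1028]
top pump 15 [308.27 220.67] [array([308.5, 221. ]), array([4., 3.]), np.float64(90.0)] [ 0.451  -0.1338  0.1028]
side lampbar 85 [257.44 285.4 ] [array([257.39, 285.49]), array([ 4.86, 17.23]), np.float64(6.34)] [ 0.4623 -0.319   0.1028]
side pump 45 [242.51 233.78] [array([242.4, 233.7]), array([6.71, 7.16]), np.float64(26.57)] [ 0.4527 -0.1346  0.1028]
lampblk 234 [356.7 207.9] [array([357.44, 209.74]), array([17.22, 22.07]), np.float64(14.04)] [ 0.4996 -0.3254  0.036 ]
pumpblk 250 [306.98 209.89] [array([307.39, 211.15]), array([16.93, 22.19]), np.float64(9.46)] [ 0.4901 -0.1387  0.036 ]
foot 336 [228.39 211.4 ] [array([215.5, 199. ]), array([46., 69.]), np.float64(90.0)] [0.5278 0.2044 0.036 ]
lineU [0.5797 0.1487 0.092 ]
lineL [0.4885 0.1476 0.092 ]
plate-y,U [0.573  0.1123 0.087 ]
plate-y,L [0.4946 0.1127 0.087 ]
plate+y U [0.5727 0.2045 0.087 ]
plate+y L [0.4953 0.2039 0.087 ]
tabtop [0.5326 0.1883 0.132 ]
body UL [0.6114 0.3225 0.08  ]
body UR [0.6141 0.0856 0.08  ]
body LR [0.4523 0.085  0.08  ]
body LL [0.452  0.3187 0.08  ]
tab depth [[1.734 1.695 1.689 1.699 1.735]
 [1.735 1.698 1.693 1.7   1.735]
 [1.694 1.693 1.691 1.696 1.73 ]
 [1.689 1.699 1.69  1.697 1.735]
 [1.701 1.703 1.693 1.695 1.733]
 [1.695 1.69  1.692 1.689 1.737]
 [1.695 1.693 1.694 1.698 1.738]]
```

The measured points agree with the given sizes: the line spacing is 91 mm against 92, and the body is 237 x 161 against 240 x 160. The tip ball and bar agree across both views within about 2.5 mm. Next I push the lamp lever with closed fingers.

```bash
cat >> h.py <<'E'
def q(a): return [0,float(np.cos(a/2)),float(np.sin(a/2)),0]   # tool down, tool x at world angle a
ax=np.array([np.cos(np.radians(14.5)),-np.sin(np.radians(14.5)),0]); L0=np.array([.4615,-.3205,0])+.0395*ax
QL=q(np.radians(75.5))
def lp(s,z): return (L0+s*ax+[0,0,z]).tolist()
def shot(n,name,win=None,k=1):
    p,d=vision.capture(n);i=cv2.cvtColor(p,cv2.COLOR_RGB2BGR);cv2.imwrite(f"pics/raw_{name}.png",i)
    if win: i=i[win[1]:win[3],win[0]:win[2]]
    cv2.imwrite(f"pics/{name}.png",cv2.resize(i,None,fx=k,fy=k,interpolation=cv2.INTER_CUBIC));return p,d
E
python3 - <<'E'
from h import *
print(env.ik(lp(-.085,.22),QL), env.ik([.5326,.189,.2],q(np.radians(90.7))), lp(-.085,.2))
env.move_gripper(0.0,30)
env.reach(lp(-.085,.20),QL)
env.servo_line(lp(-.085,.088),.12)
s=telemetry.sense();print(s["clock"],s["position"],s["force"],s["opening"])
shot("side","pre_lamp",(200,200,340,340),4)
E
```

```text
[-0.24941711 -0.1765427  -0.14168664  0.         -1.60565238 -1.57445196] [ 0.69611864 -0.05374887 -0.06539675  0.         -1.55914845 -2.25469766] [0.4174492823627961, -0.30910770981552294, 0.2]
3.3833 [ 0.41793652 -0.30941815  0.08900344] [-0.21318073  0.25451604  0.37069011] -1.138314759011611e-05
```

View pics/pre_lamp.png

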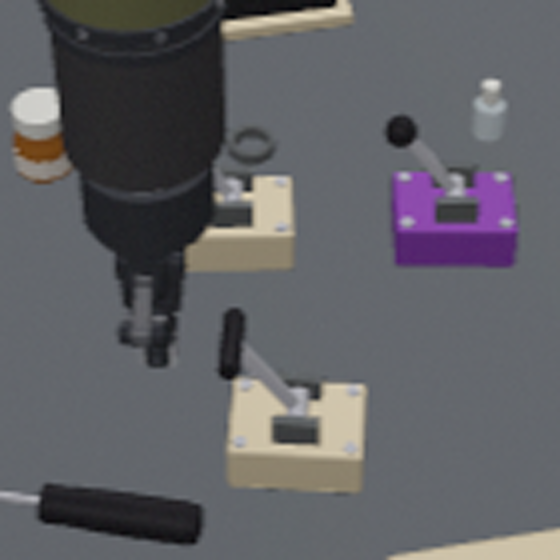

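The closed fingertips, at crop (150,350), sit on the robot side of the T bar at (232,345), and the way is clear. Pushing now.

```bash
python3 - <<'E'
from h import *
for s_,v in((-.03,.08),(.012,.08)):
    env.servo_line(lp(s_,.088),v); s=telemetry.sense();print(s["clock"],s["position"].round(4),s["force"].round(2))
env.pause(.4)
env.servo_line(lp(-.02,.088),.12);env.servo_line(lp(-.02,.22),.2)
env.move_gripper(.085)
shot("side","post_lamp",(200,200,340,340),4);shot("top","post_lamp_t",(290,185,380,235),8)
print(telemetry.sense()["clock"])
E
```

```text
4.2667 [ 0.4705 -0.3228  0.0878] [-0.2   0.88  0.22]
4.9417 [ 0.5112 -0.3333  0.0879] [ 0.55  0.48 -0.5 ]
7.45
```

View pics/post_lamp.png

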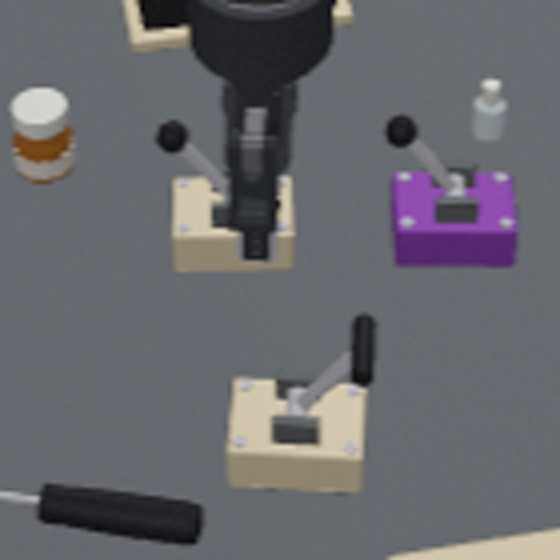

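```bash
python3 - <<'E'
from h import *
print("bar side",ray("side",(363.5/4)-.5+200,350.5/4-.5+200,.1028),"expected on",lp(.0395,.1028))
print("tab top side",ray("side",274/7+214.5,143/7+134.5,.132))
Q=q(np.radians(90.7))
env.reach([.5326,.189,.22],Q)
env.servo_line([.5326,.189,.165],.1)
print(telemetry.sense()["position"],telemetry.sense()["clock"])
shot("side","pre_tab",(195,110,305,220),5);shot("top","pre_tab_t",(170,165,265,235),8)
E
```

```text
bar side [ 0.53902935 -0.3388789   0.1028    ] expected on [0.5379836635898705, -0.3402800203203009, 0.1028]
tab top side [0.53714716 0.19033632 0.132     ]
[0.53292648 0.18895485 0.16564878] 10.025
```

View pics/pre_tab.png

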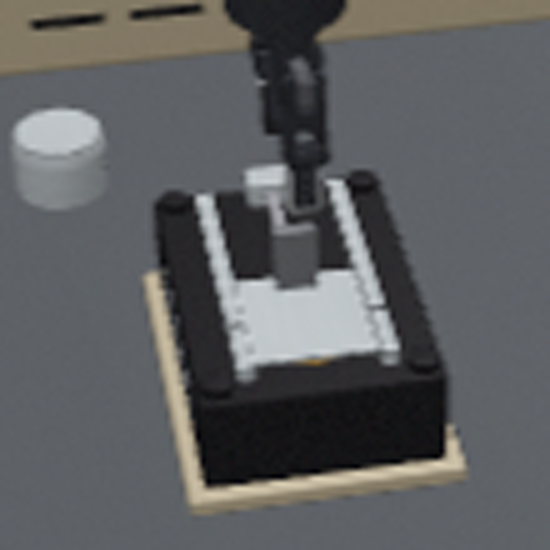

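View pics/pre_tab_t.png

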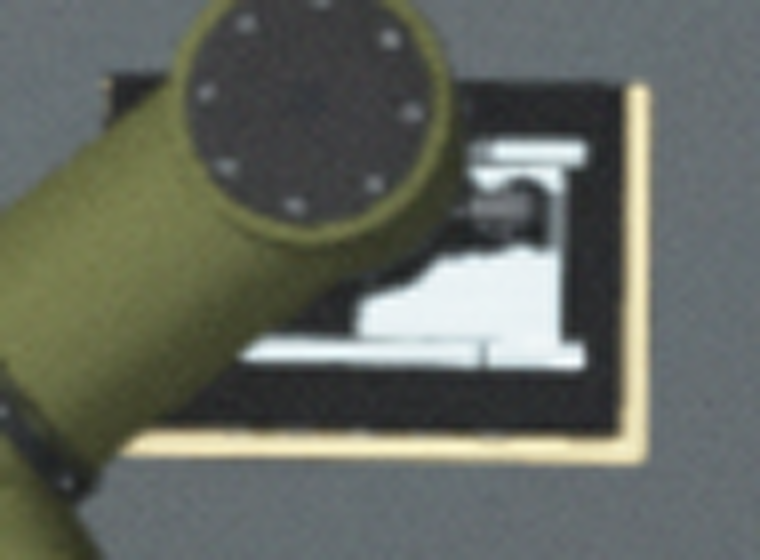

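The lamp bar measures within 2 mm of its "on" position. The fingers are open above the tab, straddling it along the slide. Next: descend, grip and check.

```bash
python3 - <<'E'
from h import *
P=[.534,.189,.104]
env.servo_line(P,.08); s=telemetry.sense();print(s["position"].round(4),s["force"].round(2))
env.move_gripper(0.0,40); s=telemetry.sense();print(s["clock"],s["position"].round(4),s["force"].round(2),s["opening"])
shot("side","grip",(195,110,305,220),5)
E
```

```text
[0.5344 0.1891 0.1047] [0.18 0.61 0.14]
11.7 [0.5341 0.1922 0.1043] [-1.37 11.21  1.03] 0.011037953757682916
```

View pics/grip.png

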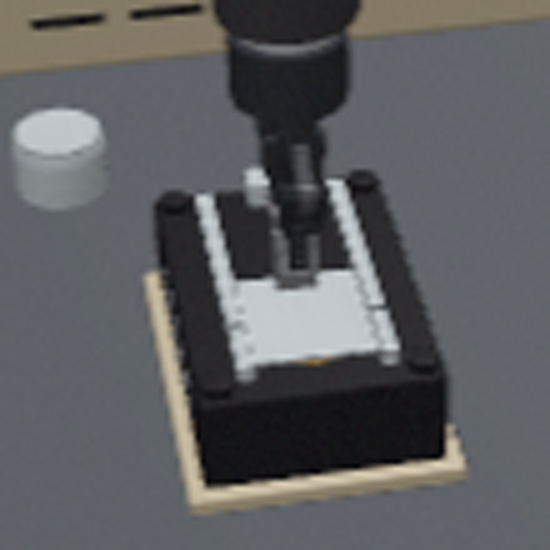

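The grip is on the tab: the opening reads 11 mm for the 12 mm tab. The shutter is at its closed stop with the TCP at y=0.1922. I'll slide about 35 mm, then check the TCP and the pictures.

```bash
python3 - <<'E'
from h import *
for dy in(.015,.030,.0365):
    env.servo_line([.534-.0115*dy,.1922+dy,.104],.05); s=telemetry.sense();print(s["clock"],s["position"].round(4),s["force"].round(2),round(s["opening"],4))
env.pause(.3);s=telemetry.sense();print(s["position"].round(4),s["force"].round(2))
shot("side","half",(195,110,305,220),5);shot("top","half_t",(170,165,265,235),8)
E
```

```text
12.2667 [0.5339 0.2057 0.1043] [ 0.28 -5.46  1.45] 0.0115
12.7167 [0.5339 0.2202 0.1043] [-0.1  -7.46  2.14] 0.0109
13.0 [0.5338 0.2263 0.1043] [ 0.46 -8.33  2.53] 0.0113
[0.5338 0.2262 0.1043] [ 1.07 -9.46  1.82]
```

View pics/half.png

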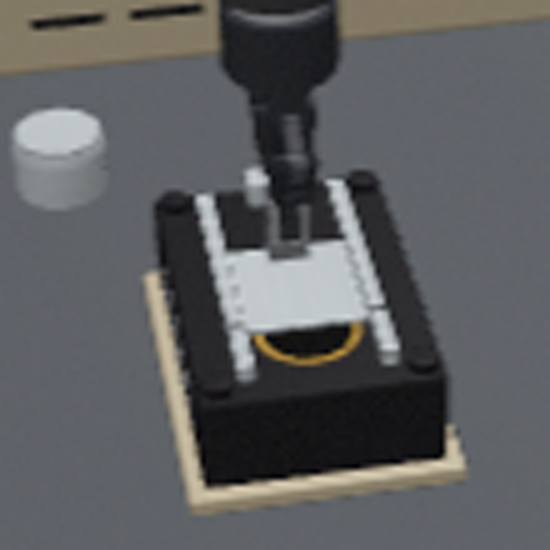

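View pics/half_t.png

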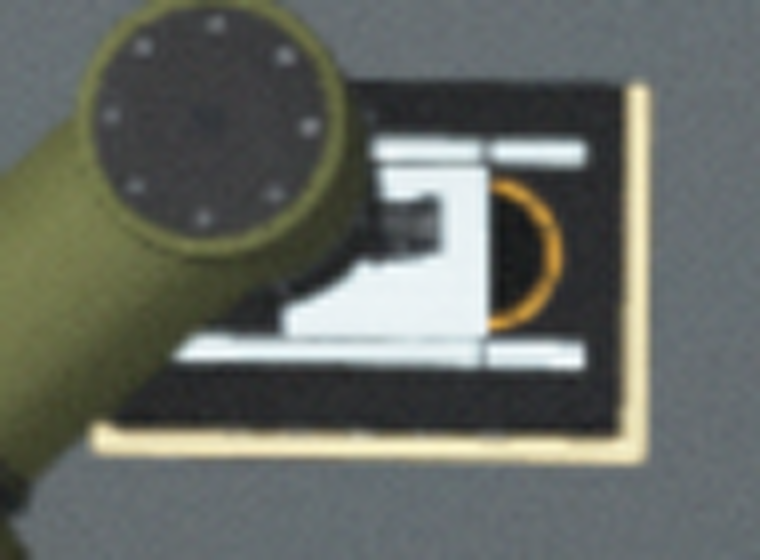

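The leading edge at crop x≈490 is about half a pixel short of the lines at x≈486. That puts travel at about 33.5–34 mm, which the TCP shift of 34.0 mm confirms. I'll nudge 1.2 mm, measure sub-pixel and check everything.

```bash
python3 - <<'E'
from h import *
dy=.0377
env.servo_line([.534-.0115*dy,.1922+dy,.104],.02);env.pause(.4)
s=telemetry.sense();print(s["clock"],s["position"].round(4),s["force"].round(2),round(s["opening"],4),abs(s["qd"]).max().round(4))
p,d=shot("top","fin_t");shot("side","fin_s")
def edge(im,rows,a,b):
    g=im[...,1].astype(float)  # bright->dark crossing, at mid level
    r=[]
    for v in rows:
        l=g[v,a:b];m=(l[:2].mean()+l[-2:].mean())/2;i=np.where((l[:-1]>m)&(l[1:]<=m))[0][0];r.append(a+i+(l[i]-m)/(l[i]-l[i+1]))
    return np.mean(r)
p0=np.load("top0.npz")["p"]
# lower clean rows of plate
v=[201,202,203,204]; e0=edge(p0,v,236,245)
g=p[202:205,226:240,1];print(g)
e1=edge(p,[203,204],227,235) if True else 0
A=ray("top",e0,203,.087);B=ray("top",e1,203,.087);print(e0,e1,"travel",B[1]-A[1])
def dark(im,rows):
    w=255-im[rows[0]:rows[1],226:235,1].astype(float).mean(0);w-=np.median(w);w=np.clip(w,0,None);return (w*np.arange(226,235)).sum()/w.sum()
l=[dark(p,(183,185)),dark(p,(208,210))];print("lines",l,[ray("top",l[0],183.5,.092)[1],ray("top",l[1],208.5,.092)[1]],"edge y",B[1])
a=np.load("side0.npz")["p"]
E
```

```text
14.05 [0.5338 0.2273 0.1043] [ 0.   -9.21  2.03] 0.0112 0.0014
[[242 242 241 231 163  57  30  32  43  69 119 136  80  50]
 [241 242 241 230 154  62  40  54  85 128 144 101  52  47]
 [241 240 241 228 161  96  90 102 121 141 102  58  45  46]]
239.5845070667271 229.87819128043992 travel 0.035091085361600896
lines [np.float64(230.26421404682273), np.float64(229.81875)] [np.float64(0.14884624422103418), np.float64(0.14800029475182722)] edge y 0.14851702367121541
```

View pics/fin_s.png

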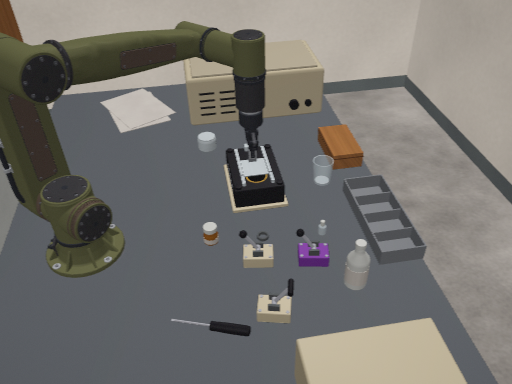

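View pics/fin_t.png

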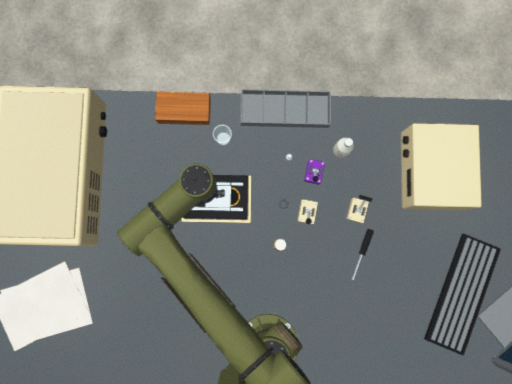

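The shutter travel measures 35.1 mm both by image and by TCP shift, and the leading edge is level with the lines. The pictures show the lamp on at side (291,287), the pump off at side (243,234), and the bystanders where they were. Handing in.

```bash
python3 - <<'E'
from h import *
env.hand_in(); 
try:
    s=telemetry.sense();print(s["clock"],s["position"].round(4),s["force"].round(2),round(s["opening"],4))
except Exception as e: print(e)
E
```

```text
the job is handed in; nothing more can be done
the job is handed in; nothing more can be done
```

I switched the lamp isolator fully on with closed fingers while the shutter was shut. Then I gripped the shutter's tab with 40 N, slid it to half travel, and handed the job in at about 14 s while still holding it. The hand-in gives no verdict, and the state could not be read afterwards.

**Last checks before handing in:**
- **Shutter:** travel was 35.1 mm both by the sub-pixel image measurement and by the shift of the tool. The leading edge was within about 0.5 mm of the black lines, the arm was steady, and the tool felt about 9 N of spring force, as expected at half travel.
- **Lamp and pump:** the lamp bar was within 2 mm of its "on" position when measured after the push, and the last pictures still show it on. The pump lever is off.
- **Bystanders:** none look moved in the last pictures, judged by eye only.

**Disagreements:**
- **Tab position:** the top and side views differed by about 4 mm across the slide. I used a value in between, and the grip closed at 11 mm on the 12 mm tab.
- **Closing the grip:** it pulled the arm about 3 mm along the slide, so I took that spot as the shut position for measuring travel.

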